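# Light a seed dish with the swivelling panel lamp

### The arm

A 6-joint arm with a two-finger parallel gripper is mounted at the origin on the work surface. World frame = base frame: x ahead of the robot, y to its left, z up, the work surface at z = 0. Lengths are in m, angles in rad, forces in N, time in s.
With the tool pointing down it reaches from about 0.25 to 0.85 m from the base axis. Payload 12.5 kg.
Tool frame: the origin (TCP) lies on the centre line of the jaws, within the pads' length; the fingertips stand 8 mm ahead of it and the grasp point (between the pads) lies 11 mm behind it; z points along the fingers, y is the line along which they close (so a half turn about z gives the same grasp; the last joint's range is limited). The gripper opens to 93 mm and grips with 3 to 60 N. Pads are 15 mm wide; open, the fingers measure 128 mm over their backs; the gripper's body (75 mm by 188 mm) begins 65 mm behind the grasp point.
Start: joints at [-1.257, 0.351, 1.652, -0, 1.139, -0.085], TCP at [0.214, -0.507, 0.227] pointing down, gripper open.
Joint ranges: [-2.75, 2.75], [-0.79, 2.1], [0.01, 2.65], [-1.57, 4.71], [0.07, 3.14], [-2.87, 2.87]. Speed limits (rad/s): [2.22, 2.22, 2.79, 3.14, 3.14, 3.14].

### API

Orientations are given as a rotation vector (axis times angle).
In Python, from cell import env gives the robot as it stands. Calls block until the motion is done:
- env.move_to(position, orientation): joint-space move of the TCP to a pose.
- env.move_linear(position, velocity=0.15, ori=None, stop_force=None): straight line of the TCP; ori=None keeps the orientation; velocity is the mean speed in m/s. With stop_force (N) it stops when the force on the tool has changed by that much, and returns True; else False.
- env.move_joints(angles): joint-space move.
- env.let_go() and env.clamp(strength=None): open the fingers fully, or close them until they stop; strength is the grip in N (None keeps the last).
- env.pause(seconds).
- env.ik(position, orientation): joint angles nearest the present ones, or None.
- env.get_image(name): name is "scene" or "top" or "wrist"; returns a dict with "pixels" (480x640x3 uint8, blue, green, red), "fx", "fy", "cx", "cy" (pixels), "extrinsics" (4x4, takes a point from world to camera coordinates); the wrist camera has in their place "hand_eye" (4x4, takes a point from camera to tool coordinates, whose origin is the TCP and whose axes are the flange's). Camera axes: x right, y down, z forward; pixel columns grow to the right and rows downward; lengths in m; the calibration is good to about 2 mm. The wrist camera is an equidistant fisheye: a pixel r from the principal point sees the ray r / f radians off the axis. A picture is of the moment at which its call begins: read the wrist's pose just before it. There is no depth.
A pose or a line that the arm cannot do raises env.MotionError and nothing moves.
- env.close_job(): hands the job in; it is judged then, once.
Readings, each from a call of its own:
- env.get_clock(): time.
- env.get_joint_pos(): joint angles.
- env.get_dq(): joint speeds.
- env.get_effort(): joint torques, N m.
- env.get_eef_pos(): TCP position.
- env.get_orientation(): TCP orientation.
- env.get_contact_force(): force on the tool from outside, world axes, zero at the start.
- env.get_moment(): the same for the moment, N m.
- env.get_finger_gap(): finger opening in m.
- env.get_gripper_force(): force on a finger pad.
Only numpy, scipy, OpenCV 4.12 (cv2) and the standard library are available. Lean on these libraries where they do the work, as an engineer would, in place of code of your own. Each camera call takes 0.05 s, during which the arm holds its last target. There are 200 camera calls.

### The job

Put the small lidded seed dish, keeping it level, wholly on the round black rubber pad. Then turn and lean the flat lamp panel on its stand until it shines straight at that dish: a line straight out of the middle of the panel's white face must hit the middle of the dish. Leave the other things on the bench where they are.

Things in the scene. Friction and masses are not known exactly. Their poses are not given: they have to be found in the camera images.
- dish: the small closed round seed dish, clear plastic, 62 mm diameter, 25 mm high, about 60 g, loose on the bench; origin at the centre of its underside, z up. The only dish of this size: the two others are wider and flatter
- dish_mid (a point): middle of the small seed dish, on its axis at half height, 12.5 mm above its underside
- pad: round black rubber pad fixed on the bench, 90 mm diameter, 4 mm thick; origin at the centre of its underside, on the bench
- lamp: foot of the panel lamp, fixed to the bench: white disc of 120 mm diameter and 16 mm high with an upright 20 mm post in its middle that carries the yoke and panel; origin at the centre of the underside; its -x axis is where the panel faces at swivel 0
- hinge (a point): on the post's axis 110 mm above the bench, where the panel's level hinge line crosses the vertical swivel axis; axes as the foot's
- swivel (a joint): turn of yoke and panel about the vertical post, rad, -1.6 to 1.6; grows anticlockwise from above; stiff, stays where it is left
- lean (a joint): lean of the panel about the level hinge line at its lower edge, rad, -0.3 to 1.3; 0 = upright, grows as the top edge comes forward and down, so that the white face looks down more; stiff, stays where it is left
- panel_face (a point): middle of the white front face of the lamp panel, a slab 160 mm wide, 120 mm high, 12 mm thick with free edges. Axes turn with the panel: -x straight out of the white face, y along the width, z up to the top edge. The point is 65 mm up the panel from the hinge line and 6 mm in front of the slab's mid-plane, which contains the hinge line
- panel_top (a point): middle of the panel's top edge, in mid-thickness, 125 mm up the panel from the hinge line; axes as panel_face
- big_dish_a: bystander: wide flat lidded dish, 90 mm diameter, 18 mm high, loose; origin at the centre of its underside
- big_dish_b: bystander: a second wide flat lidded dish, 90 mm diameter, 18 mm high, loose; origin at the centre of its underside
- timer: bystander: white bench timer, 65 x 70 x 20 mm, loose; origin at the centre of its underside
- rack: bystander: white tube rack, 200 mm (its x) x 90 mm, 93 mm high, loose; origin at the centre of its underside
- bottle: bystander: glass bottle with a blue cap, 72 mm diameter, 160 mm high, loose; origin at the centre of its underside
- phone: bystander: black phone lying flat, 150 (its x) x 72 x 9 mm, loose; origin at the centre of its underside
Things that resemble listed ones, but are neither listed nor needed, are in the scene too. What is shaped like the dish but blue is not meant.

How it is judged:
By the outcome, as a careful person would: the job done as asked, in the order asked, and still so for the second after the job is handed in, with the robot touching nothing.
It also fails if it takes over 64 s, if anything falls off the work surface, if the arm or the gripper's body presses on something with over 40 N, if the wrist force passes 120 N, or if a joint passes its speed limit or range.

## Working session

There is one attempt and no reset: what is moved stays moved. The work goes in short steps, each a Python script; the robot and the scene stay as the last script left them, time stands still between calls to the robot, and variables do not carry over. Pictures are saved under pics/ and viewed, at most 10 in all, crops included, and the job is handed in when it is done.

```bash
ls; mkdir -p pics
cat > h.py <<'E'
import numpy as np, cv2
from cell import env
from scipy.spatial.transform import Rotation as R
def cam(n):
    d=env.get_image(n); return d
def ray(d,u,v):
    E=np.array(d["extrinsics"]); Rm=E[:3,:3]; t=E[:3,3]
    return -Rm.T@t, Rm.T@np.array([(u-d["cx"])/d["fx"],(v-d["cy"])/d["fy"],1])
def onz(d,u,v,z):
    o,r=ray(d,u,v); return o+r*(z-o[2])/r[2]
def proj(d,p):
    E=np.array(d["extrinsics"]); c=E[:3,:3]@np.array(p)+E[:3,3]
    return np.array([d["fx"]*c[0]/c[2]+d["cx"],d["fy"]*c[1]/c[2]+d["cy"]])
E
python3 - <<'E'
from h import *
import pickle
for n in("top","scene"):
    d=cam(n); cv2.imwrite(f"pics/{n}0.png",d["pixels"]); pickle.dump(d,open(n+".pkl","wb"))
    print(n,d["fx"],d["cx"],ray(d,320,240))
print(env.get_clock(),env.get_orientation())
E
```

```text
pics
top 558.3346844020818 314.9113251041721 (array([3.00620445e-01, 1.81005246e-04, 1.73438499e+00]), array([ 0.15700572, -0.01238506, -0.98760344]))
scene 448.14558359162316 322.1068217032231 (array([0.95130864, 0.72958427, 0.91837323]), array([-0.35523857, -0.65139759, -0.67054225]))
0.1 [-3.07831511e+00 -6.22060504e-01  1.82275497e-04]
```

View pics/top0.png

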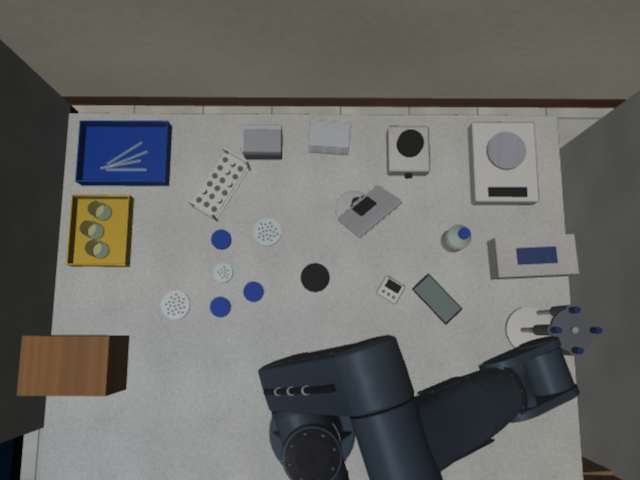

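View pics/scene0.png

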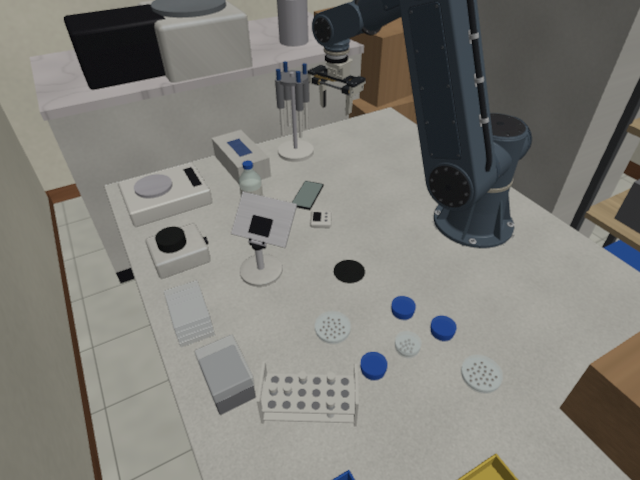

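The top view shows the robot at the bottom, with +x up and +y left.

What could be taken for the dish, in top pixels:
- **(223,272):** small clear dish
- **(221,239), (254,291), (220,306):** blue dishes, not meant
- **(267,232), (175,305):** wide clear dishes

I choose (223,272). The pad is at (315,277), though the round black hotplate top at (410,143) resembles it. The lamp foot is at about (353,205), and the panel leans forward, facing lower right.

Run:
```python
from h import *
import pickle
T=pickle.load(open("top.pkl","rb"));S=pickle.load(open("scene.pkl","rb"))
a=cv2.resize(T["pixels"][175:325,195:410],None,fx=3.7,fy=3.7,interpolation=cv2.INTER_CUBIC)[:, :800]
b=cv2.resize(S["pixels"][180:300,210:310],(400,480),interpolation=cv2.INTER_CUBIC)
c=cv2.resize(S["pixels"][290:390,360:460],(400,400),interpolation=cv2.INTER_CUBIC)
cv2.imwrite("pics/topc.png",a)
x=np.zeros((480,800,3),np.uint8);x[:,:400]=b;x[:400,400:]=c;cv2.imwrite("pics/scc.png",x)
for n,d,(u,v),z in(("dish",T,(223,272),.0125),("dish",S,(407,345),.0125),("pad",T,(315,277),.004),("pad",S,(349,271),.004),("foot",T,(353,205),.016),("foot",S,(261,270),.016)):
    print(n,onz(d,u,v,z))
```

```text
dish [0.47271251 0.27811188 0.0125    ]
dish [0.47198222 0.27868887 0.0125    ]
pad [ 0.45936989 -0.00633559  0.004     ]
pad [ 0.45895537 -0.00419282  0.004     ]
foot [ 0.68596311 -0.125009    0.016     ]
foot [ 0.67751009 -0.11892684  0.016     ]
```

View pics/topc.png

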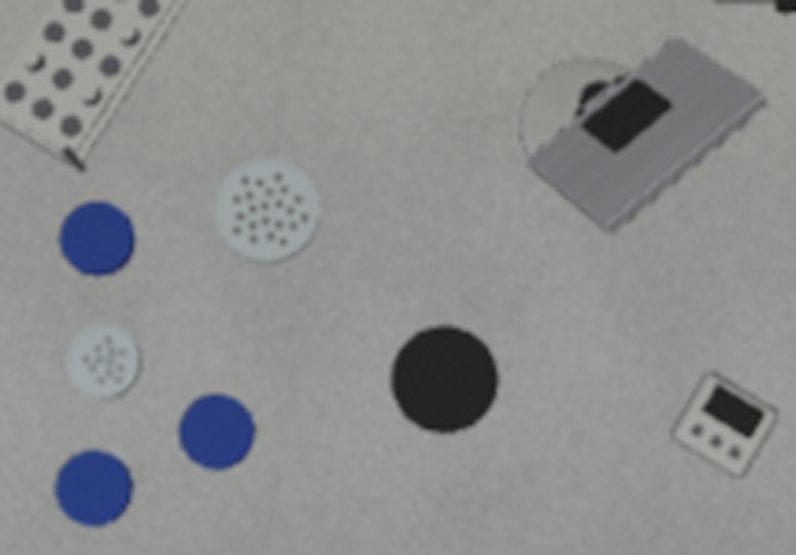

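View pics/scc.png

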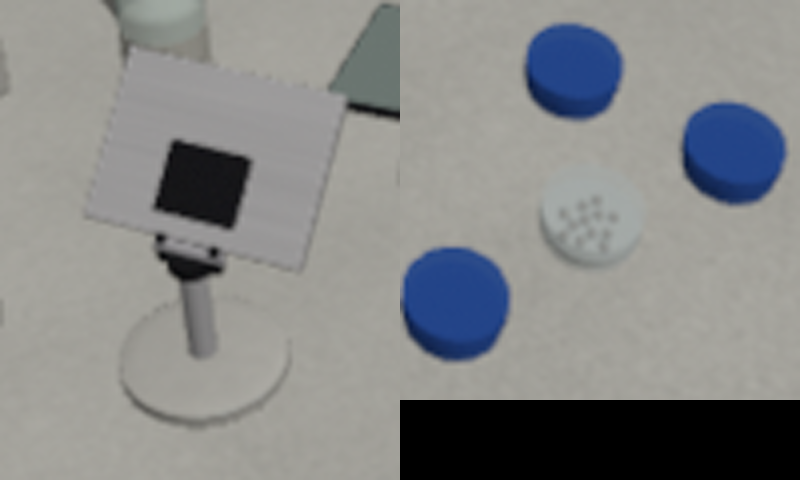

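The crops confirm it: the small clear dish at top (223,272), scene (407,345), stands among three blue ones. The lamp's grey back with its black box faces up, with the panel corners sharp in both views. Next I triangulate the lamp and pick up the dish.

```bash
cat >> h.py <<'E'
import time
def down(yaw): # tool down, closing line (tool y) at angle yaw from world -y
    return (R.from_euler("z",yaw)*R.from_rotvec([np.pi,0,0])).as_rotvec()
def tri(rs):
    A=np.zeros((3,3));b=np.zeros(3)
    for o,r in rs:
        r=r/np.linalg.norm(r);P=np.eye(3)-np.outer(r,r);A+=P;b+=P@o
    p=np.linalg.solve(A,b)
    return p,[np.linalg.norm(np.cross(p-o,r/np.linalg.norm(r))) for o,r in rs]
E
python3 - <<'E'
from h import *
import pickle
T=pickle.load(open("top.pkl","rb"));S=pickle.load(open("scene.pkl","rb"))
tc=np.array([(677,38),(767,100),(612,232),(530,162)])/3.7+[195,175]
sc=np.array([(84,213),(131,47),(347,97),(300,270)])/4+[210,180]
P=[]
for t,s in zip(tc,sc):
    p,e=tri([ray(T,*t),ray(S,*s)]);P.append(p);print(p.round(4),np.round(e,4))
P=np.array(P)
print("sides",[np.linalg.norm(P[i]-P[(i+1)%4]).round(4) for i in range(4)])
w=(P[3]-P[0])+(P[2]-P[1]);up=(P[1]-P[0])+(P[2]-P[3]);n=np.cross(w,up);n/=np.linalg.norm(n)
print("n",n,"lean",np.arctan2(up[2],np.hypot(*up[:2])))
print("foot",onz(T,590/3.7+195,129/3.7+175,.016),onz(S,261.5,268.8,.016))
for yaw in(0,np.pi): print(env.ik([.472,.278,.15],down(yaw)))
# pad + dish centroids by mask in top
hsv=cv2.cvtColor(T["pixels"],cv2.COLOR_BGR2HSV)
m=(hsv[...,2]<60).astype(np.uint8);m[:,:290]=0;m[:,340:]=0;m[:255]=0;m[300:]=0
ys,xs=np.nonzero(m);print("pad",len(xs),xs.mean(),ys.mean(),onz(T,xs.mean(),ys.mean(),.004), 2*np.sqrt(len(xs)/np.pi)/558*1.75)
E
```

```text
[ 0.7239 -0.1926  0.1166] [0.0002 0.0002]
[ 0.6558 -0.2518  0.1934] [0.0003 0.0003]
[ 0.5521 -0.1317  0.1915] [0.0011 0.0011]
[ 0.6206 -0.073   0.1137] [0.0017 0.0017]
sides [np.float64(0.1185), np.float64(0.1587), np.float64(0.1192), np.float64(0.158)]
n [0.484562   0.43417999 0.75939937] lean 0.7083188645092527
foot [ 0.67032729 -0.12949266  0.016     ] [ 0.67442489 -0.122546    0.016     ]
[ 4.47289761e-01  4.38798578e-01  1.73047928e+00 -4.44089210e-16
  9.72314798e-01  2.01808609e+00]
[ 0.44728976  0.43879858  1.73047928  0.          0.9723148  -1.12350657]
pad 601 314.8369384359401 277.1514143094842 [ 0.45889696 -0.00583161  0.004     ] 0.08675532579907758
```

Run:
```python
from h import *
o=down(np.pi); D=[.4723,.2784]
p=env.get_eef_pos()
env.move_linear([.25,-.40,.36],velocity=.3)
env.move_to([*D,.30],o)
env.move_linear([*D,.06],velocity=.2)
print("stop",env.move_linear([*D,.0115],velocity=.06,stop_force=8))
env.clamp(10)
print(env.get_eef_pos(),env.get_finger_gap(),env.get_gripper_force(),env.get_contact_force(),env.get_clock())
env.move_linear([*D,.07],velocity=.12)
print(env.get_finger_gap(),env.get_gripper_force(),env.get_clock())
```

```text
stop False
[0.47234377 0.27841558 0.01159001] 0.0618514581995665 10.000104904174805 [-0.57631449 -0.0520206   1.20326139] 6.2833
0.061669388994060555 9.999893456697464 6.925
```

Run:
```python
from h import *
import pickle
o=down(np.pi-.45); D=[.459,-.0055]
env.move_to([*D,.09],o)
env.move_linear([*D,.03],velocity=.15)
print("stop",env.move_linear([*D,.0152],velocity=.03,stop_force=3),env.get_eef_pos(),env.get_contact_force())
env.let_go()
env.move_linear([*D,.12],velocity=.15)
env.move_linear([.33,.12,.33],velocity=.3)
print(env.get_clock())
T=cam("top");S=cam("scene");pickle.dump(T,open("top1.pkl","wb"));pickle.dump(S,open("scene1.pkl","wb"))
a=cv2.resize(T["pixels"][180:300,280:420],None,fx=4,fy=4,interpolation=cv2.INTER_CUBIC)
u,v=S["pixels"][170:300,220:400],4
b=cv2.resize(u,None,fx=4,fy=4,interpolation=cv2.INTER_CUBIC)
cv2.imwrite("pics/t1.png",a);cv2.imwrite("pics/s1.png",b)
```

```text
stop True [ 0.45898601 -0.00551657  0.01516732] [1.25407072 1.5323934  1.78716776]
11.7167
```

View pics/t1.png

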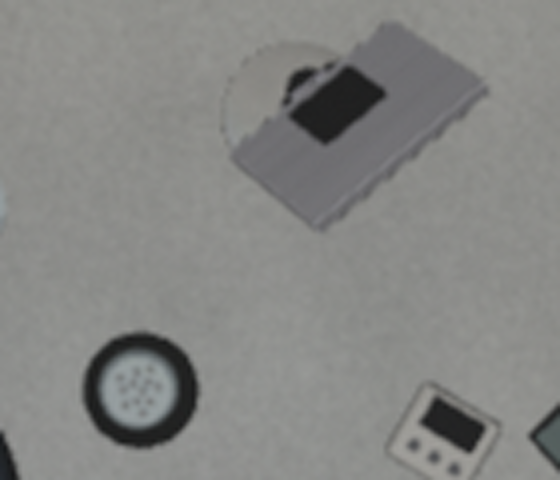

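View pics/s1.png

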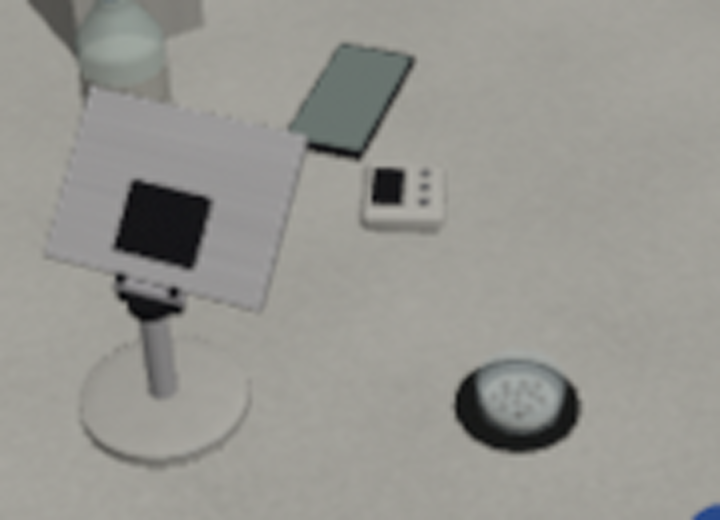

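The dish sits centred on the pad, at t1 (138,390) and s1 (520,400). The lamp is unmoved. I still need the post axis accurately, so I fit the foot's rim with a radial edge search, using the pad rim as a check.

```bash
cat >> h.py <<'E'
from scipy.optimize import least_squares
def rimfit(d,c,z,rad,angs,tol=.012):
    g=cv2.GaussianBlur(cv2.cvtColor(d["pixels"],cv2.COLOR_BGR2GRAY),(3,3),0).astype(np.float32)
    c=np.array(c,float)
    for it in range(4):
        rr=np.arange(rad-tol,rad+tol,.0005);pts=[]
        for a in angs:
            q=np.array([proj(d,[c[0]+r*np.cos(a),c[1]+r*np.sin(a),z]) for r in rr],np.float32)
            I=cv2.remap(g,q[None,:,0],q[None,:,1],cv2.INTER_LINEAR)[0]
            G=np.abs(I[6:]-I[:-6]);k=G.argmax();r=rr[k+3]
            pts.append([c[0]+r*np.cos(a),c[1]+r*np.sin(a)])
        pts=np.array(pts)
        s=least_squares(lambda x:np.hypot(*(pts-x[:2]).T)-rad,c,loss="soft_l1",f_scale=.001)
        c=s.x
    return c,np.median(np.abs(s.fun)),len(pts)
E
python3 - <<'E'
from h import *
import pickle
T=pickle.load(open("top1.pkl","rb"));S=pickle.load(open("scene1.pkl","rb"))
full=np.linspace(-np.pi,np.pi,72)
for n,d in(("top",T),("scene",S)):
    print(n,"pad",rimfit(d,[.459,-.0055],.004,.045,full))
    print(n,"dishtop",rimfit(d,[.459,-.0055],.029,.031,full,.006))
# foot: visible rim only. top: x+/y+ side; scene: all but behind
print("foot top",rimfit(T,[.673,-.125],.016,.06,np.radians(np.arange(0,150,3))))
print("foot scene",rimfit(S,[.673,-.125],.016,.06,np.radians(np.arange(0,360,4))))
print("foot scene z0 near",rimfit(S,[.673,-.125],.0,.06,np.radians(np.arange(-20,110,4))))
E
```

```text
top pad (array([ 0.45928334, -0.00536023]), np.float64(0.0005507421113905425), 72)
top dishtop (array([ 0.45752908, -0.00338937]), np.float64(0.0020086392246774967), 72)
scene pad (array([ 0.45835565, -0.00611679]), np.float64(0.0006653782689081053), 72)
scene dishtop (array([0.46227959, 0.00460986]), np.float64(0.0022253588787165875), 72)
foot top (array([ 0.67597135, -0.12683868]), np.float64(0.001656281845838617), 50)
foot scene (array([ 0.67850428, -0.12702845]), np.float64(0.0012970256288235317), 90)
foot scene z0 near (array([ 0.67489324, -0.14148086]), np.float64(0.0011587017381207293), 33)
```

```bash
cat >> h.py <<'E'
H=np.array([.675,-.129,.110])
def axes(phi,L):
    f=np.array([np.cos(phi),np.sin(phi),0]);z=np.array([0,0,1.])
    return f*np.cos(L)-z*np.sin(L), f*np.sin(L)+z*np.cos(L)   # normal out of face, panel up
def tool(phi,L,s,sg=1,H=H):
    n,u=axes(phi,L);y=sg*n;zt=-u
    return H+s*u, R.from_matrix(np.c_[np.cross(y,zt),y,zt]).as_rotvec()
def target(H,D):
    d=D-H;r=np.hypot(*d[:2]);
    L=np.arcsin(.065/np.hypot(r,d[2]))-np.arctan2(d[2],r)
    return np.arctan2(d[1],d[0])%(2*np.pi),L
E
python3 - <<'E'
from h import *
D=np.array([.459,-.0055,.0165])
pt,Lt=target(H,D);p0=np.arctan2(-.43418,-.48456)%(2*np.pi);L0=np.arcsin(.7594)
print("now",p0,L0,"target",pt,Lt)
for sg in(1,-1):
    print(sg)
    for ph,L,s in[(p0,L0,.35),(p0,L0,.19),(p0,L0,.104),((p0+pt)/2,L0,.104),(pt,L0,.104),(pt,Lt,.104),(pt,Lt,.25)]:
        q=env.ik(*tool(ph,L,s,sg));print(None if q is None else np.round(q,2))
E
```

```text
now 3.8722097106550875 0.8623904264758911 target 2.6221972871051618 0.6065057701580576
1
[-1.02  0.33  1.63  0.85  1.45  1.15]
[-0.8   0.46  1.73  0.98  1.16  1.1 ]
[-0.68  0.56  1.73  1.07  1.03  1.05]
[-0.49  0.36  2.09  1.72  0.45  0.99]
[-0.08  0.37  2.07  4.4   0.35 -0.94]
[-0.14  0.35  1.88 -0.57  0.4  -2.29]
[-0.07  0.06  1.91 -0.42  0.66 -2.42]
-1
[-1.02  0.33  1.63  0.85  1.45 -1.99]
[-0.8   0.46  1.73  0.98  1.16 -2.05]
[-0.68  0.56  1.73  1.07  1.03 -2.09]
[-0.49  0.36  2.09  1.72  0.45 -2.15]
[-0.08  0.37  2.07  4.4   0.35  2.2 ]
[-0.14  0.35  1.88 -0.57  0.4   0.85]
[-0.07  0.06  1.91 -0.42  0.66  0.72]
```

```bash
cat >> h.py <<'E'
def toolb(phi,L,s,b,sg=1,H=H,off=0.):
    """grasp point mid top edge: pivot at .115 up panel; tool z in panel plane turned by b; s=TCP retreat from grasp"""
    n,u=axes(phi,L);zt=R.from_rotvec(n*b).apply(-u);y=sg*n
    w=np.cross(u,n)
    G=H+.113*u+off*w
    return G+(.011-s)*zt, R.from_matrix(np.c_[np.cross(y,zt),y,zt]).as_rotvec()
E
python3 - <<'E'
from h import *
pt,Lt=2.6222,.6065;p0,L0=3.8722,.8624
t=np.linspace(0,1,9)
paths={"swiv_first":[(p0+(pt-p0)*a,L0) for a in t]+[(pt,L0+(Lt-L0)*a) for a in t[::4]],
 "lean_first":[(p0,L0+(Lt-L0)*a) for a in t[::4]]+[(p0+(pt-p0)*a,Lt) for a in t]}
for n,P in paths.items():
  for b in np.radians(np.arange(-75,76,15)):
    Q=[env.ik(*toolb(ph,L,0,b)) for ph,L in P]
    if any(q is None for q in Q): print(n,round(np.degrees(b)),"none",sum(q is None for q in Q));continue
    Q=np.array(Q);U=np.unwrap(Q,axis=0)
    print(n,round(np.degrees(b)),"j4",U[:,3].min().round(2),U[:,3].max().round(2),"j5",Q[:,4].min().round(2),"j6",U[:,5].min().round(2),U[:,5].max().round(2),"step",np.abs(np.diff(U,axis=0)).max().round(2))
E
```

```text
swiv_first -75 j4 0.75 1.53 j5 1.39 j6 1.24 1.61 step 0.19
swiv_first -60 j4 0.74 1.66 j5 1.11 j6 1.22 1.67 step 0.23
swiv_first -45 j4 0.77 1.84 j5 0.8 j6 1.17 1.78 step 0.31
swiv_first -30 j4 0.82 2.12 j5 0.45 j6 1.04 2.03 step 0.5
swiv_first -15 j4 0.49 2.94 j5 0.08 j6 0.38 2.86 step 1.48
swiv_first 0 j4 1.07 5.71 j5 0.2 j6 -2.29 1.07 step 1.01
swiv_first 15 j4 1.35 5.42 j5 0.24 j6 -1.95 0.83 step 0.86
swiv_first 30 j4 1.89 5.33 j5 0.37 j6 -1.83 0.38 step 0.61
swiv_first 45 j4 2.68 5.28 j5 0.56 j6 -1.78 -0.28 step 0.44
swiv_first 60 j4 3.27 5.24 j5 0.8 j6 -1.77 -0.69 step 0.35
swiv_first 75 j4 3.64 5.19 j5 1.08 j6 -1.77 -0.86 step 0.29
lean_first -75 j4 0.75 1.45 j5 1.39 j6 1.38 1.72 step 0.16
lean_first -60 j4 0.68 1.45 j5 1.11 j6 1.34 1.71 step 0.15
lean_first -45 j4 0.65 1.41 j5 0.81 j6 1.3 1.78 step 0.15
lean_first -30 j4 0.65 1.24 j5 0.49 j6 1.24 2.03 step 0.16
lean_first -15 j4 0.49 0.91 j5 0.26 j6 1.17 2.86 step 0.45
lean_first 0 none 1
lean_first 15 none 1
lean_first 30 none 1
lean_first 45 j4 2.68 5.28 j5 0.24 j6 -1.82 -0.28 step 0.76
lean_first 60 j4 3.27 5.24 j5 0.6 j6 -1.77 -0.69 step 0.37
lean_first 75 j4 3.64 5.19 j5 0.97 j6 -1.77 -0.86 step 0.28
```

Gripping the top edge with the tool turned −35° in the panel plane keeps the wrist well clear of singularity. I approach along that line and grip.

Run:
```python
from h import *
import pickle
T=pickle.load(open("top1.pkl","rb"));print("bottle cap",onz(T,465,233,.16))
p0,L0=3.8722,.8624;b=np.radians(-35)
pre=toolb(p0,L0,.17,b);g=toolb(p0,L0,0,b)
print(pre[0],g[0],env.ik(*pre),env.ik(*g))
env.move_linear([.33,-.25,.38],velocity=.3)
env.move_to(*pre)
print("stop",env.move_linear(g[0],velocity=.12,stop_force=8),env.get_eef_pos(),env.get_contact_force(),env.get_clock())
cv2.imwrite("pics/w.png",cam("wrist")["pixels"])
S=cam("scene");cv2.imwrite("pics/s2.png",cv2.resize(S["pixels"][90:310,150:430],None,fx=2.6,fy=2.6))
```

```text
bottle cap [ 0.57329794 -0.43483143  0.16      ]
[ 0.59828369 -0.32019096  0.26825939] [ 0.6119751  -0.17699952  0.1776572 ] [-0.81783067  0.89644557  0.932322    0.767356    1.98782318  1.37299174] [-0.66531303  0.83715454  1.28403086  0.79914315  1.68144419  1.26342652]
stop False [ 0.61204935 -0.17757165  0.17792581] [-0.23033888 -0.8463622   0.02932105] 17.5417
```

View pics/s2.png

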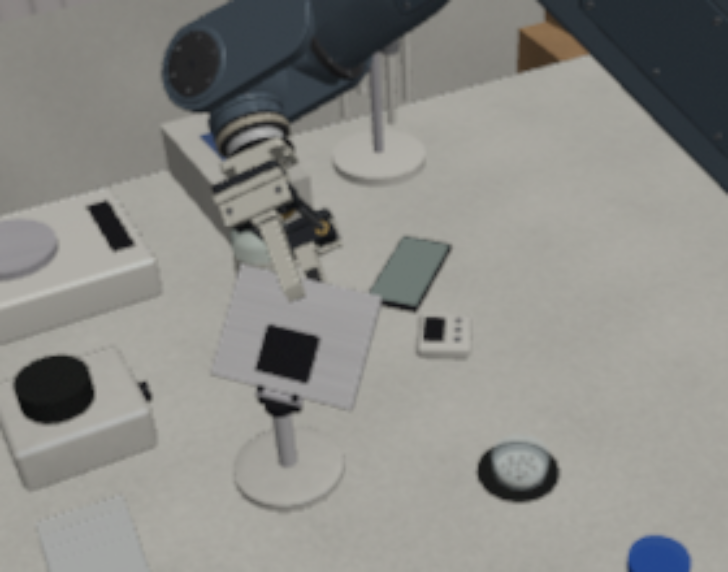

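The back finger lies over the top edge near its middle, at s2 (292,290). The bottle behind is clear. Now I clamp, swivel in small steps, then lean, watching the force.

Run:
```python
from h import *
pt,Lt=2.6222,.6065;p0,L0=3.8722,.8624;b=np.radians(-35)
env.clamp(50)
print(env.get_finger_gap(),env.get_gripper_force(),env.get_contact_force().round(1),env.get_eef_pos())
P=[(p0+(pt-p0)*a,L0) for a in np.linspace(0,1,11)[1:]]+[(pt,L0+(Lt-L0)*a) for a in (.5,1)]
for ph,L in P:
    q,o=toolb(ph,L,0,b);env.move_linear(q,velocity=.04,ori=o)
    F=env.get_contact_force();M=env.get_moment()
    print(np.round(ph,2),np.round(L,2),F.round(1),M.round(1),round(env.get_finger_gap(),4),round(env.get_clock(),1))
    if np.linalg.norm(F)>70: break
```

```text
0.011829491192934981 49.89218294620514 [-1.5 -0.   1.3] [ 0.61192144 -0.17703653  0.17777738]
3.75 0.86 [ 1.9 -0.5  0.1] [-0.3  0.2 -0.3] 0.012 19.3
3.62 0.86 [ 2.9 -0.1 -0.6] [-0.3  0.1 -0.5] 0.0112 19.7
3.5 0.86 [ 4.2  1.4 -3.5] [-0.4 -0.  -0.8] 0.0117 20.1
3.37 0.86 [ 7.1  1.9 -4.3] [-0.4  0.  -0.8] 0.0119 20.5
3.25 0.86 [ 8.5  1.2 -6.6] [-0.5  0.1 -1. ] 0.0115 20.9
3.12 0.86 [11.1  1.1 -7.4] [-0.6  0.2 -1. ] 0.0114 21.3
3.0 0.86 [12.  -0.7 -8.6] [-0.7  0.4 -1.1] 0.0114 21.7
2.87 0.86 [ 12.1  -2.1 -10.8] [-0.7  0.5 -1.1] 0.0114 22.1
2.75 0.86 [ 12.6  -4.5 -11. ] [-0.7  0.7 -1.3] 0.0119 22.5
2.62 0.86 [ 13.4  -7.2 -11.5] [-0.7  0.8 -1.4] 0.0118 22.9
2.62 0.73 [ 13.6  -6.4 -13.6] [-0.8  0.4 -1.1] 0.0119 23.4
2.62 0.61 [ 10.2  -4.5 -12.4] [-0.9 -0.  -1. ] 0.0116 23.8
```

Run:
```python
from h import *
import pickle
env.let_go()
q,o=toolb(2.6222,.6065,.14,np.radians(-35));env.move_linear(q,velocity=.2)
q2=np.array([.28,-.38,.33]);
env.move_linear(q2,velocity=.3)
T=cam("top");S=cam("scene");pickle.dump(T,open("top2.pkl","wb"));pickle.dump(S,open("scene2.pkl","wb"))
a=cv2.resize(T["pixels"][180:260,310:410],(400,320),interpolation=cv2.INTER_CUBIC)
b=cv2.resize(S["pixels"][180:300,220:320],(400,480),interpolation=cv2.INTER_CUBIC)
x=np.zeros((480,800,3),np.uint8);x[:320,:400]=a;x[:,400:]=b;cv2.imwrite("pics/c2.png",x)
print(env.get_clock())
```

```text
27.45
```

View pics/c2.png

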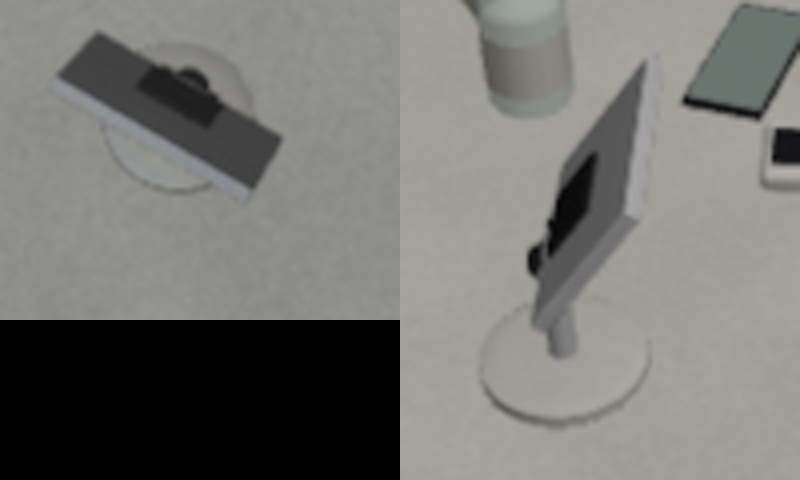

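The panel now faces lower left in the top view, with its bright top edge running from c2 (52,88) to (245,203), and the near side edge shows at c2 (533,320)–(632,214). Next I triangulate the corners and check the aim.

Run:
```python
from h import *
import pickle
T=pickle.load(open("top2.pkl","rb"));S=pickle.load(open("scene2.pkl","rb"))
# top-view: dark back face mask at 4x, quad corners
g=cv2.cvtColor(T["pixels"],cv2.COLOR_BGR2GRAY)[180:260,310:410]
G=cv2.resize(g,None,fx=8,fy=8,interpolation=cv2.INTER_CUBIC)
def quad(m):
    c=max(cv2.findContours(m,cv2.RETR_EXTERNAL,cv2.CHAIN_APPROX_NONE)[0],key=cv2.contourArea)
    h=cv2.convexHull(c)
    for e in np.arange(4,80,1.):
        a=cv2.approxPolyDP(h,e,True)
        if len(a)<=4:break
    a=a[:,0,:].astype(float)
    # refine by side line fits
    pts=c[:,0,:].astype(float);L=[]
    for i in range(4):
        A,B=a[i],a[(i+1)%4];d=B-A;l=np.linalg.norm(d);d/=l
        r=pts-A;s=r@d;k=r@np.array([-d[1],d[0]])
        sel=pts[(s>.15*l)&(s<.85*l)&(abs(k)<6)]
        vx,vy,x0,y0=cv2.fitLine(sel.astype(np.float32),cv2.DIST_HUBER,0,.01,.01).ravel();L.append(np.cross([vx,vy,0],[0,0,1])[:2].tolist()+[0]);L[-1][2]=-(L[-1][0]*x0+L[-1][1]*y0)
    out=[]
    for i in range(4):
        p=np.cross(L[i-1],L[i]);out.append(p[:2]/p[2])
    return np.array(out)
print("levels",g[int(120/4),int(75*1)//4*1],np.percentile(g,[2,10,50,98]))
m=((G<112)*255).astype(np.uint8);m=cv2.morphologyEx(m,cv2.MORPH_OPEN,np.ones((25,25)))
q=quad(m);tc=(q+.5)/8-.5+[310,180];print("top back quad (c2 px)",((tc-[310,180])*4).round(1).tolist())
gs=cv2.cvtColor(S["pixels"],cv2.COLOR_BGR2GRAY)[180:300,220:320]
Gs=cv2.resize(gs,None,fx=8,fy=8,interpolation=cv2.INTER_CUBIC)
m=((Gs<100)*255).astype(np.uint8);m[:,:int(8*33)]=0;m[:,8*64:]=0;m[8*82:]=0
m=cv2.morphologyEx(m,cv2.MORPH_OPEN,np.ones((25,25)))
q=quad(m);sc=(q+.5)/8-.5+[220,180];print("scene quad (c2 px)",((sc-[220,180])*4+[400,0]).round(1).tolist())
```

```text
levels 143 [ 47.98  76.   142.   148.  ]
top back quad (c2 px) [[54.2, 73.5], [94.1, 29.9], [289.7, 128.7], [250.0, 188.8]]
scene quad (c2 px) [[640.6, 66.4], [618.4, 212.6], [519.6, 331.5], [563.2, 162.8]]
```

Run:
```python
from h import *
import pickle
T=pickle.load(open("top2.pkl","rb"));S=pickle.load(open("scene2.pkl","rb"))
a=cv2.resize(T["pixels"][184:236,319:383],(512,416),interpolation=cv2.INTER_CUBIC)
b=cv2.resize(S["pixels"][190:264,250:286],(288,592),interpolation=cv2.INTER_CUBIC)
x=np.zeros((592,800,3),np.uint8);x[:416,:512]=a;x[:,512:]=b
cv2.imwrite("pics/c3.png",cv2.convertScaleAbs(x,alpha=1.4))
```

```text
(no output)
```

View pics/c3.png

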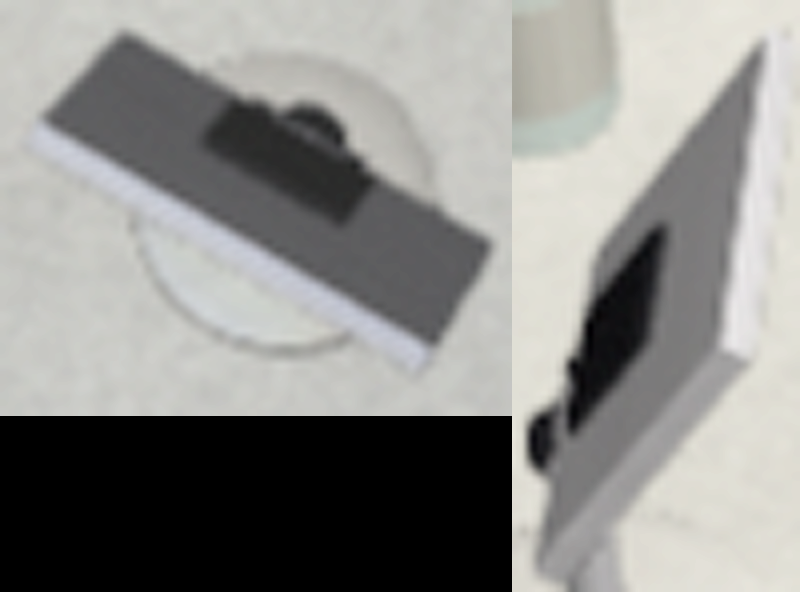

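Run:
```python
from h import *
import pickle
T=pickle.load(open("top2.pkl","rb"));S=pickle.load(open("scene2.pkl","rb"))
f=lambda p,o:(np.array(p,float)+.5)/8-.5+o
t=f([(124,31),(493,243),(434,345),(42,120),(28,137)],[319,184])
s=f([(538-512,548),(597-512,248),(763-512,42),(720-512,348),(748-512,358)],[250,190])
P=[]
for a,b in zip(t,s):
    p,e=tri([ray(T,*a),ray(S,*b)]);P.append(p);print(p.round(4),np.round(e[0],4))
P=np.array(P);print("sides",[np.linalg.norm(P[i]-P[(i+1)%4]).round(4) for i in range(4)],"thick",np.linalg.norm(P[4]-P[3]).round(4))
w=P[1]+P[2]-P[0]-P[3];u=P[2]+P[3]-P[0]-P[1];w/=np.linalg.norm(w);u/=np.linalg.norm(u)
n=np.cross(w,u);n/=np.linalg.norm(n)
n*=-np.sign(n[2]);print("n",n,"phi",np.arctan2(n[1],n[0])%(2*np.pi),"lean",np.arcsin(-n[2]),"u.z",u[2],"w",w)
C=P[:4].mean(0)+.012*n  # face middle
h=P[:4].mean(0)+.006*n-.065*u
D=np.array([.459,-.0055,.0165]);d=D-C
print("face",C,"hinge",h,"miss",np.linalg.norm(d-n*(d@n)),(d-n*(d@n)).round(4))
for H_ in(h,H): print("target",target(H_*[1,1,0]+[0,0,.11],D))
print("foot",onz(T,*f((286,203),[319,184]),.012))
# top edge direction straight from top view (both ends at equal height)
a=onz(T,*t[3],.208);b=onz(T,*t[2],.208);print("phi from back top edge",np.arctan2(*(b-a)[:2])%np.pi,end=" ")
for A,B in(((124,31),(493,243),.115),((28,137),(420,368),.205)) if 0 else ():pass
for A,B,z in(((124,31),(493,243),.118),((28,137),(420,368),.205)):
    a=onz(T,*f(A,[319,184]),z);b=onz(T,*f(B,[319,184]),z);e=(b-a)[:2];print("edge normal phi",(np.arctan2(e[1],e[0])-np.pi/2)%(2*np.pi),np.hypot(*e))
a=onz(T,*t[3],.208);b=onz(T,*t[2],.208);e=(b-a)[:2];print("back top phi",(np.arctan2(e[1],e[0])-np.pi/2)%(2*np.pi),np.hypot(*e))
```

```text
[ 0.7133 -0.061   0.1293] 0.0001
[ 0.6355 -0.1972  0.1219] 0.0002
[ 0.5805 -0.1651  0.2113] 0.0004
[ 0.659  -0.0289  0.2141] 0.0006
[ 0.653  -0.0238  0.2116] 0.0012
sides [np.float64(0.157), np.float64(0.1097), np.float64(0.1572), np.float64(0.1057)] thick 0.0083
n [-0.69147649  0.41895848 -0.58850153] phi 2.5968537401233185 lean 0.6292041863891414 u.z 0.8084707832499672 w [-0.4975009  -0.86685197 -0.03256544]
face [ 0.63876038 -0.10801868  0.16210399] hinge [ 0.6758908  -0.12991416  0.1130844 ] miss 0.006789483440341179 [-0.0049 -0.0035  0.0033]
target (np.float64(2.6207917360715647), np.float64(0.6038029468099747))
target (np.float64(2.6221972871051618), np.float64(0.6065057701580576))
foot [ 0.67417403 -0.12935289  0.012     ]
phi from back top edge 0.5274740607026551 edge normal phi 2.611515226730812 0.15792251476180266
edge normal phi 2.6029150600291597 0.15910835213230645
back top phi 2.614118592887138 0.15783730059628567
```

The measurements agree:

| Quantity | Measured | Expected or target |
|---|---|---|
| Hinge (x, y) | (0.676, −0.130) | (0.675, −0.129) assumed earlier |
| Swivel heading | about 2.61 | 2.621 |
| Lean, from hinge to top edge | about 0.606 | 0.605 |

The line should miss the dish middle by only about 3 mm. I check that the bystanders haven't moved, then hand in.

Run:
```python
from h import *
import pickle
A=pickle.load(open("top.pkl","rb"))["pixels"];B=cam("top")["pixels"];C=pickle.load(open("top1.pkl","rb"))["pixels"]
d=lambda X,Y,r:int((cv2.absdiff(X,Y).max(2)[r[1]:r[3],r[0]:r[2]]>25).sum())
for n,r in dict(bigA=(250,215,284,249),bigB=(158,288,192,322),rack=(190,148,252,222),timer=(375,272,408,306),phone=(410,270,465,326),bottle=(440,222,474,254),blues=(208,228,234,252)).items(): print(n,d(A,B,r))
print("dish since placing",d(C,B,(295,257,335,297)),env.get_clock())
```

```text
bigA 0
bigB 0
rack 0
timer 0
phone 0
bottle 0
blues 0
dish since placing 0 27.5
```

```bash
python3 -c "
from cell import env
print(env.close_job())"
```

```text
the job is handed in; nothing more can be done
None
```

The job is handed in at about 27.5 s: the dish sits centred on the black pad, the lamp's line is measured to pass about 3 mm from the dish's middle, and the checked bystanders show no movement.

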